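Seat and clamp a brake caliper before packing

ROBOT

A 6-joint arm with a two-finger parallel gripper is mounted at the origin on the work surface. World frame = base frame: x ahead of the robot, y to its left, z up, the work surface at z = 0. Lengths are in m, angles in rad, forces in N, time in s.
With the tool pointing down it reaches from about 0.225 to 0.875 m from the base axis. Payload 3.4 kg.
Tool frame: the origin (TCP) lies on the centre line of the jaws, within the pads' length; the fingertips stand 17 mm ahead of it and the grasp point (between the pads) lies 2 mm behind it; z points along the fingers, y is the line along which they close (so a half turn about z gives the same grasp; the last joint's range is limited). The gripper opens to 85 mm and grips with 20 to 120 N. Pads are 22 mm wide; open, the fingers measure 114 mm over their backs; the gripper's body (76 mm by 85 mm) begins 54 mm behind the grasp point. The pads swing forward as they close: fully open they stand 13 mm farther back than shut.
Start: joints at [-0.121, 0.276, 1.505, -0, 1.361, -0.121], TCP at [0.575, -0, 0.248] pointing down, gripper open.
Joint ranges: [-2.89, 2.89], [-0.75, 2.08], [0.22, 2.7], [-1.18, 4.32], [0.11, 2.71], [-2.7, 2.7]. Speed limits (rad/s): [2.57, 2.57, 3.14, 3.14, 3.14, 3.14].

INTERFACE

Orientations are given as a unit quaternion [w, x, y, z].
In Python, from rig import manip gives the robot as it stands.
- The arm moves only by the tool move_arm, never from a script. Its argument "steps" is one flat list of numbers, 7 for each row, row after row: the turn, a rotation vector about the world's x, y, z normalised to -1 to 1, where 1 is 360 degrees, then the shift along the world's x, y, z normalised to -1 to 1, where 1 is 1 m, then the opening, from -1 (shut) to 1 (fully open). A call has exactly 10 rows; each row is the pose to reach, as a shift and turn from the pose commanded when the call began, turning the shorter way round; what a row does not reach only later rows make up. A row lasts 1/10 s, in which the tool goes at most 50 mm and 8.59 degrees, less where a joint would pass 70% of its speed; a pose out of reach is approached as far as the arm can. A call with a number of a shift or a turn outside -1 to 1 is refused whole. A call with a gripper value outside its range is refused whole. The fingers move at their own pace and stop on an object; "squeeze" is the grip in N (left out, the last holds). Time passes only in rows, so rows that repeat a pose let the fingers close, or fill a call up. It gives the time, the measured TCP pose, the force, the opening and the grip force at its end, in the units of the state.
- manip.get_state(): the state, without advancing time (a new reading comes with each control period).
- manip.get_image(name): name is "scene" or "side" or "wrist"; returns a dict with "pixels" (480x640x3 uint8, blue, green, red), "fx", "fy", "cx", "cy" (pixels), "R" (3x3) and "t" (3): a world point X has camera coordinates R X + t. Camera axes: x right, y down, z forward; pixel columns grow to the right and rows downward; lengths in m; the calibration is good to about 2 mm. A picture is of the moment at which its call begins. There is no depth.
- manip.sign_off(): hands the job in; it is judged then, once.
The state is a dict: "clock": time; "qpos": joint angles; "qd": joint speeds; "effort": joint torques, N m; "position": TCP position; "ee_rot": TCP orientation; "contact_force": force on the tool from outside, world axes, zero at the start; "moment": the same for the moment, N m; "width": finger opening in m; "gripper_force": force on a finger pad.
Only numpy, scipy, OpenCV 4.12 (cv2) and the standard library are available. Lean on these libraries where they do the work, as an engineer would, in place of code of your own. Each camera call takes 0.05 s, during which the arm holds its last target. There are 200 camera calls.

TASK

Push the brake caliper along its guide rails until it is fully home against the end stop, then push the red clamp handle over past its centre so that it snaps shut and the rubber pad holds the caliper down. Just push with the fingertips; do not lift or tip the caliper, and leave the jar, the carton and the bearing ring where they are.

Things in the scene. Friction and masses are not known exactly. Their poses are not given: they have to be found in the camera images.
- nest: blue fixture plate fixed to the bench, 12 mm thick, spanning x -130..90, y -70..130 mm from its origin, which lies on the bench below the centre of a caliper that is home. x runs along the rails to the end stop (home direction), y from the rails to the clamp, z up. Two steel rails, 69 mm apart inside, span x -50..55 mm, tops 26 mm above the bench.
- stop_face (a point): centre of the dark steel end stop's face, 55 mm along the fixture's x from its origin, 27 mm above the bench; the stop is 86 mm wide, its top 42 mm above the bench
- caliper_mid (a point): centre of the loose aluminium caliper's casting (110 mm along x, 66 wide, 36 high, about 0.8 kg), 18 mm above its underside, 30 mm above the bench. Axes as the fixture's. On top: two caps to 48 mm high at x -26, a boss 42 mm high at x +25; side lugs to y +-49 at x -34. It starts 25 to 55 mm short of home between the rails (2 mm play each side). Home: x = 0, y = 0 of the fixture.
- caliper_end (a point): centre of the caliper's flat near end, the face to push, 55 mm towards -x from caliper_mid; 66 mm wide, 12 to 48 mm above the bench. It slides with a friction of some 3 to 10 N.
- clamp_pivot (a point): pivot of the toggle clamp, 25 mm along x and 75 mm along y from the fixture's origin, 72 mm above the bench; axis along the fixture's x. Its steel bracket spans x 3..47, y 60..106 mm of the fixture, to 82 mm above the bench. The open clamp's arm, 80 mm long, points up and over towards -y, 57 degrees above level.
- clamp (a joint): clamp angle, rad: 0 = open (arm raised, handle leaning out to the fixture's +y), about 1.0 = snapped shut (arm level, pad on the caliper's boss), limit 1.03. A spring drives it to the nearer end: past about 0.5 it snaps shut by itself, before that it springs back open.
- clamp_knob (a point): end of the red handle grip (round, 18 mm thick, the last 65 mm of the handle), 110 mm from the pivot. Open: x 25, y 148 mm of the fixture, 154 mm above the bench, the handle 48 degrees above level. Shutting, it swings towards the fixture's -y and ends at y 46 mm, 178 mm above the bench. Pushed level near its end it takes about 4 to 8 N.
- jar_mid (a point): bystander: small jar with a yellow lid, 52 mm across, 75 mm high; the point is at half its height
- carton_mid (a point): bystander: small cardboard carton 50 x 60 x 70 mm; the point is at half its height
- bearing_mid (a point): bystander: steel bearing ring, 60 mm across, 35 mm high; the point is at half its height
Mind the look-alikes: they are no part of the job. What is meant by the part that bears caliper_mid is not turquoise or yellow, and is the smaller of those in its own colour.

How it is judged:
On the way, in this order (a step that is already met when the one before it is completed fails the run):
1. the caliper is home against the stop while the clamp is still open (x of caliper_mid in the frame of nest between -0.004 and 0.004 m and y of caliper_mid in the frame of nest between -0.005 and 0.005 m and value of joint clamp below 0.3 rad), for 0.2 s.
2. the clamp has snapped shut (x of caliper_mid in the frame of nest between -0.004 and 0.004 m and y of caliper_mid in the frame of nest between -0.005 and 0.005 m and value of joint clamp above 0.9 rad), for 0.2 s.
At the end, for the whole second after the job is handed in: The caliper's centre is within 4 mm of its home position along the rails and 5 mm across them, down on the plate and at rest; the clamp is snapped shut (joint above 0.9 rad); jar, carton and bearing ring are within 12 mm of where they stood (all of step 2 and height (world z) of caliper_mid below 0.035 m and linear speed of caliper below 0.01 m/s and distance of each of jar_mid, carton_mid, bearing_mid from where it was at the start of the episode below 0.012 m); the robot touches nothing.
It fails at once if the caliper is lifted off the plate (height (world z) of caliper_mid above 0.037 m).
It fails at once if the caliper is tipped (angle between caliper_mid's own z axis and vertical above 0.2 rad).
It fails at once if the jar is disturbed (moved more than 12 mm) (distance of jar_mid from where it was at the start of the episode above 0.012 m).
It fails at once if the carton is disturbed (moved more than 12 mm) (distance of carton_mid from where it was at the start of the episode above 0.012 m).
It fails at once if the bearing ring is disturbed (moved more than 12 mm) (distance of bearing_mid from where it was at the start of the episode above 0.012 m).
It also fails if it takes over 48 s, if anything falls off the work surface, if the arm or the gripper's body presses on something with over 40 N, if the wrist force passes 120 N, or if a joint passes its speed limit or range.

## Working session

There is one attempt and no reset: what is moved stays moved. The work goes in short steps, Python scripts to look and compute and a tool call to move; the robot and the scene stay as the last step left them, time stands still between calls to the robot, and variables do not carry over. Pictures are saved under pics/ and viewed, at most 10 in all, crops included, and the job is handed in when it is done.

Besides the shell and the picture viewer there is one more tool, called after "Emit:" by a JSON object that holds its "name" and its "arguments". move_arm: Moves the arm, as the interface text tells. Scaled input: -1 to 1 covers 1 m each way for a shift and 360 degrees each way for a turn. Its arguments: {"type":"object","properties":{"steps":{"type":"array"},"squeeze":{"type":"number"}},"required":["steps"]}

```bash
mkdir -p pics; ls; cat > h.py <<'E'
from rig import manip
import numpy as np, cv2, pickle
def snap(n,f):
    d=manip.get_image(n); cv2.imwrite(f'pics/{f}.png',d['pixels']); pickle.dump(d,open(f'pics/{f}.pkl','wb')); return d
def ld(f): return pickle.load(open(f'pics/{f}.pkl','rb'))
def pix(d,X):
    c=np.asarray(d['R'])@np.asarray(X)+np.asarray(d['t']); return np.array([d['fx']*c[0]/c[2]+d['cx'],d['fy']*c[1]/c[2]+d['cy']])
def onz(d,u,v,z):
    R=np.asarray(d['R']);o=-R.T@np.asarray(d['t']); r=R.T@np.array([(u-d['cx'])/d['fx'],(v-d['cy'])/d['fy'],1]); return o+r*(z-o[2])/r[2]
E
python3 - <<'E'
from h import *
for n in('scene','side'):
    d=snap(n,n+'0'); R=np.asarray(d['R']); print(n,-R.T@np.asarray(d['t']),R[2],d['fx'])
print(manip.get_state())
E
```

```text
pics
scene [ 1.14313718 -0.12850161  0.84987287] [-0.61914671  0.04983767 -0.78369226] 507.56829553949206
side [ 0.23838054 -0.56936132  0.71306211] [ 0.39616948  0.56679776 -0.72235036] 516.5460866713756
{'clock': 0.1, 'qpos': array([-1.21022405e-01,  2.76491686e-01,  1.50600909e+00, -1.21607934e-05,
        1.36072715e+00, -1.21026573e-01]), 'qd': array([ 0.00064839, -0.00024759, -0.00136191, -0.00010986, -0.00097062,
        0.00011189]), 'effort': array([ 1.55745878e-03, -4.17697620e+01, -2.46405226e+01, -1.74112388e-04,
        5.80947395e-03,  2.85749664e-07]), 'position': array([5.74542010e-01, 3.32638213e-05, 2.47548039e-01]), 'ee_rot': array([-6.40059131e-04,  7.07104171e-01,  7.07108918e-01, -5.08805917e-04]), 'contact_force': array([0.21739814, 0.58459863, 0.49018921]), 'moment': array([-0.00883618, -0.00936157, -0.02680509]), 'gripper_force': 0.0, 'width': 0.0851446724701863}
```

View pics/scene0.png

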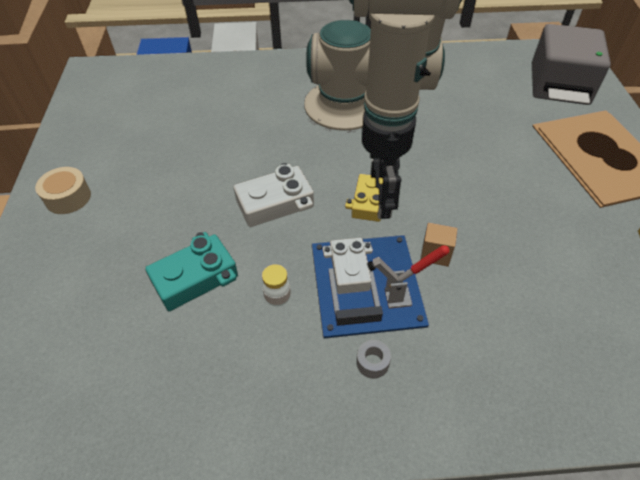

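View pics/side0.png

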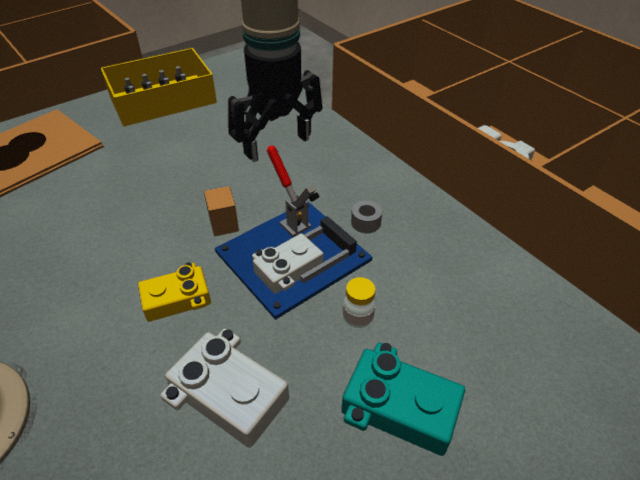

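The white caliper lies in the blue nest, at about (352,265) in scene and (288,262) in side. The carton is at (440,245), the jar at (276,282) and the ring at (374,358) in scene. I'll enlarge both views.

```bash
python3 - <<'E'
from h import *
a=ld('scene0')['pixels'][220:345,300:465]; cv2.imwrite('pics/c1.png',cv2.resize(a,None,fx=4.8,fy=4.8,interpolation=cv2.INTER_CUBIC))
a=ld('side0')['pixels'][140:320,205:385]; cv2.imwrite('pics/c2.png',cv2.resize(a,None,fx=3.3,fy=3.3,interpolation=cv2.INTER_CUBIC))
E
```

```text
(no output)
```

View pics/c1.png

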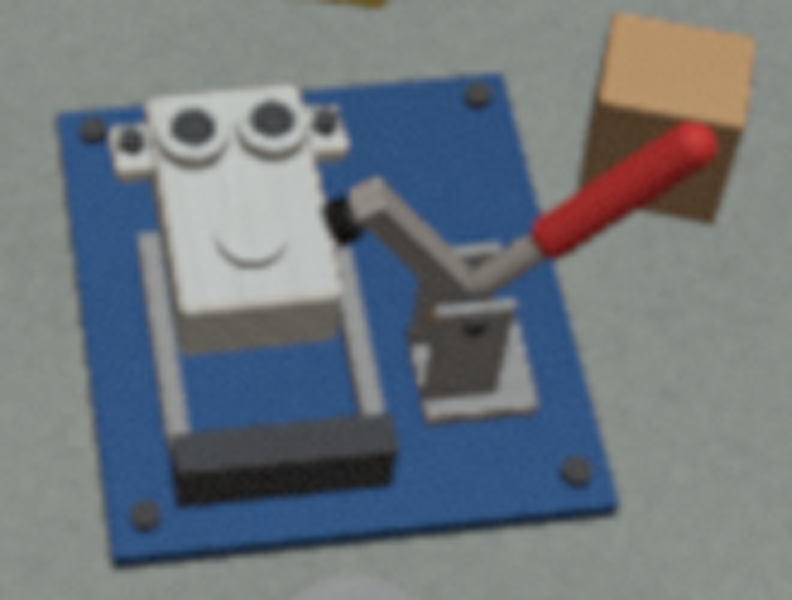

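View pics/c2.png

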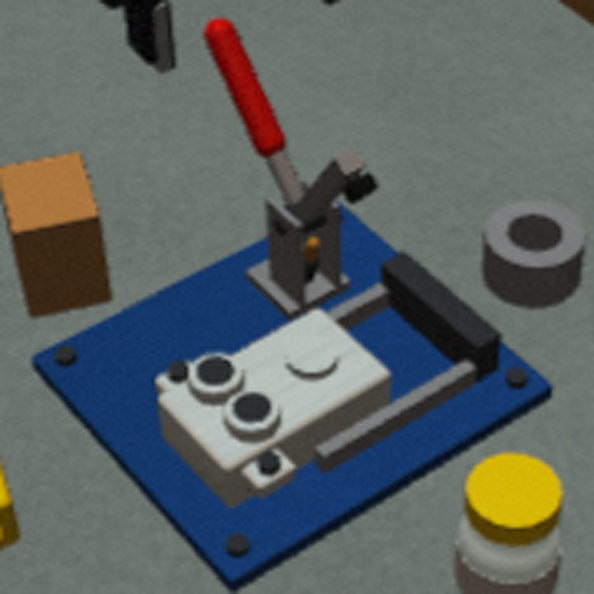

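```bash
python3 - <<'E'
from h import *
from scipy.optimize import least_squares
s,d=ld('scene0'),ld('side0')
S=lambda u,v:(s,300+(u+.5)/4.8-.5,220+(v+.5)/4.8-.5); D=lambda u,v:(d,205+(u+.5)/3.3-.5,140+(v+.5)/3.3-.5)
P=[((-130,-70,12),S(57,115)),((-130,130,12),S(502,74)),((90,130,12),S(617,507)),((90,-70,12),S(115,557)),
((-130,130,12),D(33,360)),((-130,-70,12),D(233,582)),((90,-70,12),D(551,389))]
C=[((-55,-33,48),S(148,97)),((-55,33,48),S(297,85)),((55,-33,48),S(183,312)),((55,33,48),S(343,298)),
((-55,33,48),D(160,402)),((-55,-33,48),D(228,470)),((55,-33,48),D(390,375)),((55,33,48),D(318,309))]
def W(p,X):
    c,q=np.cos(p[2]),np.sin(p[2]); X=np.array(X)/1e3; return np.array([p[0]+c*X[0]-q*X[1],p[1]+q*X[0]+c*X[1],X[2]])
def fit(P):
    f=lambda p:np.concatenate([pix(m[0],W(p,X))-m[1:] for X,m in P]); r=least_squares(f,[.65,0,0]); print(r.x,np.round(r.fun,1)); return r.x
n=fit(P); c=fit(C)
R=np.array([[np.cos(n[2]),np.sin(n[2])],[-np.sin(n[2]),np.cos(n[2])]])
print('caliper in nest',R@(c[:2]-n[:2]),c[2]-n[2])
def tri(a,b):
    f=lambda X:np.concatenate([pix(m[0],X)-m[1:] for m in(a,b)]); r=least_squares(f,[.6,0,.1]); return r.x,r.fun
k,e=tri(S(702,143),D(217,28)); print('knob',k,np.round(e,1),'in nest',R@(k[:2]-n[:2]),'expect world',W(n,(25,148,154)))
print('pivot',W(n,(25,75,72)),'closed knob',W(n,(25,46,178)))
for nm,m,z in(('carton top corners',[S(615,15),S(755,38),S(745,125),S(600,98)],.07),('cartonD',[D(0,170),D(80,155),D(98,215),D(18,232)],.07),('bear',[D(533,235)],.035),('jar',[D(513,493)],.075)):
    for q in m: w=onz(q[0],q[1],q[2],z); print(nm,w,R@(w[:2]-n[:2]))
E
```

```text
[ 0.60650766 -0.03824983  0.04337285] [-1.1 -0.4 -0.5 -0.5  0.4 -0.2 -1.5  0.8 -1.2 -1.4 -0.8 -0.2  0.8 -1.6]
[ 0.55568475 -0.04128431  0.05753933] [-1.9  0.2 -0.8 -0.7 -1.4  0.4 -0.4 -0.5 -2.1 -2.2 -0.6 -0.   1.1 -1.4
 -0.  -1.8]
caliper in nest [-0.05090669 -0.00082798] 0.014166483909293641
knob [0.62550373 0.11550399 0.15608296] [-0.3  0.3 -0.4 -0.3] in nest [0.02564485 0.15278557] expect world [0.62506698 0.11069496 0.154     ]
pivot [0.62823221 0.03776361 0.072     ] closed knob [0.62948963 0.00879089 0.178     ]
carton top corners [0.49051262 0.12490016 0.07      ] [-0.10881189  0.16802602]
carton top corners [0.50739091 0.18090475 0.07      ] [-0.08952116  0.22324611]
carton top corners [0.55268497 0.16605796 0.07      ] [-0.04491344  0.20644937]
carton top corners [0.53438808 0.10989806 0.07      ] [-0.06562818  0.15113562]
cartonD [0.50809332 0.17494619 0.07      ] [-0.08907777  0.2172627 ]
cartonD [0.55265559 0.15973845 0.07      ] [-0.04521681  0.20013707]
cartonD [0.53518973 0.10717126 0.07      ] [-0.06494551  0.14837663]
cartonD [0.49161974 0.12078999 0.07      ] [-0.10788403  0.16387171]
bear [ 0.75115665 -0.02084516  0.035     ] [0.1452676  0.01111644]
jar [ 0.59635903 -0.18962612  0.075     ] [-0.01670265 -0.15079388]
```

```bash
python3 - <<'E'
from h import *
s,d=ld('scene0'),ld('side0')
for z in(.03,.05):
    for q in((s,348,208),(s,383,218),(s,388,180),(s,357,177),(d,207,275),(d,208,300),(d,147,310)): print(z,onz(*q,z).round(3))
E
```

```text
0.03 [ 0.402 -0.027  0.03 ]
0.03 [0.437 0.045 0.03 ]
0.03 [0.323 0.073 0.03 ]
0.03 [0.308 0.003 0.03 ]
0.03 [0.425 0.016 0.03 ]
0.03 [ 0.401 -0.034  0.03 ]
0.03 [0.309 0.006 0.03 ]
0.05 [ 0.42 -0.03  0.05]
0.05 [0.454 0.041 0.05 ]
0.05 [0.343 0.068 0.05 ]
0.05 [ 0.329 -0.     0.05 ]
0.05 [ 0.419 -0.001  0.05 ]
0.05 [ 0.396 -0.05   0.05 ]
0.05 [ 0.307 -0.011  0.05 ]
```

Emit:
{"name": "move_arm", "arguments": {"steps": [0,0,0.003,-0.04,-0.015,0,-1,0,0,0.007,-0.08,-0.03,0,-1,0,0,0.007,-0.108,-0.045,0,-1,0,0,0.007,-0.108,-0.045,0,-1,0,0,0.007,-0.108,-0.045,0,-1,0,0,0.007,-0.108,-0.045,0,-1,0,0,0.007,-0.108,-0.045,0,-1,0,0,0.007,-0.108,-0.045,0,-1,0,0,0.007,-0.108,-0.045,0,-1,0,0,0.007,-0.108,-0.045,0,-1]}}

```text
clock: 1.1
position: [0.4673, -0.0449, 0.2481]
ee_rot: [-0.0, 0.691, 0.723, -0.0]
contact_force: [-0.4, -0.4, 0.3]
width: -0.0001
gripper_force: 0.0
```

Emit:
{"name": "move_arm", "arguments": {"steps": [0,0,0,0,0,-0.04,-1,0,0,0,0,0,-0.08,-1,0,0,0,0,0,-0.12,-1,0,0,0,0,0,-0.15,-1,0,0,0,0,0,-0.175,-1,0,0,0,0,0,-0.19,-1,0,0,0,0,0,-0.2,-1,0,0,0,0,0,-0.204,-1,0,0,0,0,0,-0.204,-1,0,0,0,0,0,-0.204,-1]}}

```text
clock: 2.1
position: [0.4678, -0.0452, 0.045]
ee_rot: [0.001, 0.691, 0.722, 0.0]
contact_force: [0.1, -0.7, 0.2]
width: 0.0002
gripper_force: 0.0
```

```bash
python3 - <<'E'
from h import *
d=snap('side','side1'); a=d['pixels'][140:320,165:385]; cv2.imwrite('pics/c3.png',cv2.resize(a,None,fx=3.3,fy=3.3,interpolation=cv2.INTER_CUBIC))
E
```

```text
(no output)
```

View pics/c3.png

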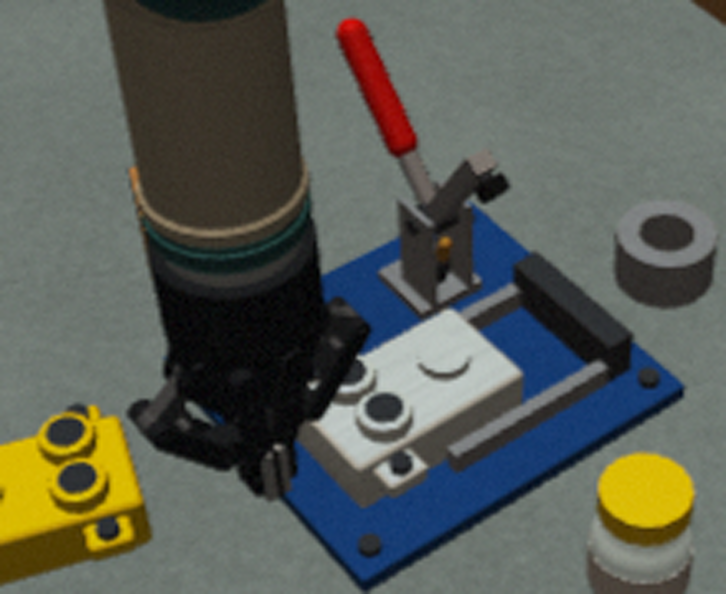

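The fingertips are just behind the caliper's near end, clear of the yellow decoy, and the linkage is above the caps. Next I push.

Emit:
{"name": "move_arm", "arguments": {"steps": [0,0,0,0.006,0.0005,0,-1,0,0,0,0.012,0.0008,0,-1,0,0,0,0.018,0.001,0,-1,0,0,0,0.023,0.0012,0,-1,0,0,0,0.028,0.0015,0,-1,0,0,0,0.033,0.0017,0,-1,0,0,0,0.038,0.002,0,-1,0,0,0,0.042,0.002,0,-1,0,0,0,0.046,0.0022,0,-1,0,0,0,0.05,0.0025,0,-1]}}

```text
clock: 3.15
position: [0.511, -0.0418, 0.0438]
ee_rot: [-0.005, 0.691, 0.723, -0.004]
contact_force: [-11.7, -0.8, 9.9]
width: 0.0001
gripper_force: 6.2
```

```bash
python3 - <<'E'
from h import *
print(manip.get_state()['contact_force'])
d=snap('side','side2'); a=d['pixels'][140:320,165:385]; cv2.imwrite('pics/c4.png',cv2.resize(a,None,fx=3.3,fy=3.3,interpolation=cv2.INTER_CUBIC))
E
```

```text
[-11.69098106  -0.808631     9.91965901]
```

View pics/c4.png

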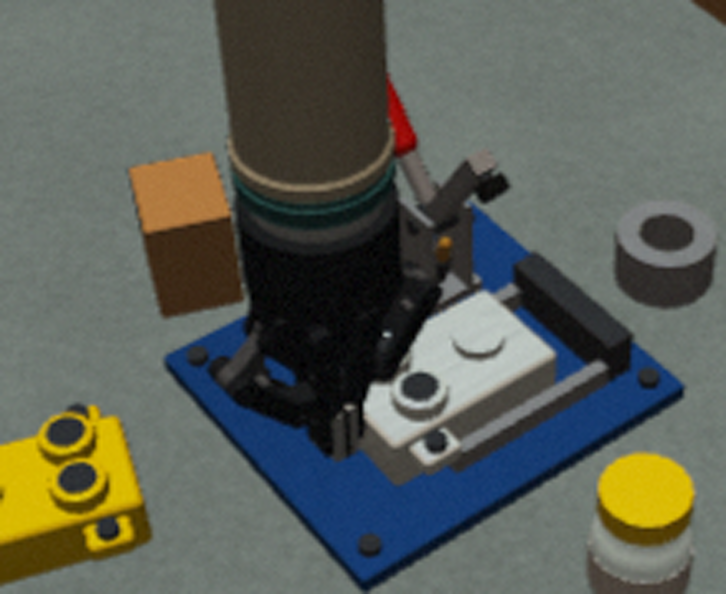

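```bash
python3 - <<'E'
from h import *
d=ld('side2'); n=np.array([.6065,-.0382]);a=.0434;R=np.array([[np.cos(a),np.sin(a)],[-np.sin(a),np.cos(a)]])
for u,v in((523,375),(555,352)): print(R@(onz(d,165+u/3.3,140+v/3.3,.048)[:2]-n))
E
```

```text
[ 0.00138351 -0.03586302]
[ 0.02556723 -0.03326263]
```

Emit:
{"name": "move_arm", "arguments": {"steps": [0,0,0,0.004,0.0002,0.0005,-1,0,0,0,0.008,0.0004,0.001,-1,0,0,0,0.012,0.0006,0.001,-1,0,0,0,0.015,0.0007,0.001,-1,0,0,0,0.018,0.0008,0.001,-1,0,0,0,0.021,0.0009,0.001,-1,0,0,0,0.022,0.001,0.001,-1,0,0,0,0.023,0.001,0.001,-1,0,0,0,0.023,0.001,0.001,-1,0,0,0,0.023,0.001,0.001,-1]}}

```text
clock: 4.2
position: [0.5381, -0.0414, 0.045]
ee_rot: [-0.002, 0.691, 0.723, -0.001]
contact_force: [-6.1, -1.0, -0.0]
width: 0.0002
gripper_force: 3.2
```

Emit:
{"name": "move_arm", "arguments": {"steps": [0,0,0,0.001,0,0,-1,0,0,0,0.001,0,0,-1,0,0,0,0.002,0,0,-1,0,0,0,0.002,0,0,-1,0,0,0,0.003,0,0,-1,0,0,0,0.003,0,0,-1,0,0,0,0.004,0,0,-1,0,0,0,0.004,0,0,-1,0,0,0,0.004,0,0,-1,0,0,0,0.004,0,0,-1]}}

```text
clock: 5.2
position: [0.5383, -0.0414, 0.045]
ee_rot: [-0.004, 0.691, 0.723, -0.004]
contact_force: [-14.3, -1.7, 5.9]
width: 0.0001
gripper_force: 7.0
```

Emit:
{"name": "move_arm", "arguments": {"steps": [0,0,0,0.001,0,0,-1,0,0,0,0.001,0,0,-1,0,0,0,0.002,0,0,-1,0,0,0,0.002,0,0,-1,0,0,0,0.003,0,0,-1,0,0,0,0.003,0,0,-1,0,0,0,0.003,0,0,-1,0,0,0,0.003,0,0,-1,0,0,0,0.003,0,0,-1,0,0,0,0.003,0,0,-1]}}

```text
clock: 6.2
position: [0.5384, -0.0413, 0.0451]
ee_rot: [-0.006, 0.691, 0.723, -0.006]
contact_force: [-18.7, -2.2, 11.8]
width: -0.0001
gripper_force: 9.9
```

```bash
python3 - <<'E'
from h import *
d=snap('scene','scene3'); a=d['pixels'][220:345,300:465]; cv2.imwrite('pics/c5.png',cv2.resize(a,None,fx=4.8,fy=4.8,interpolation=cv2.INTER_CUBIC))
E
```

```text
(no output)
```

View pics/c5.png

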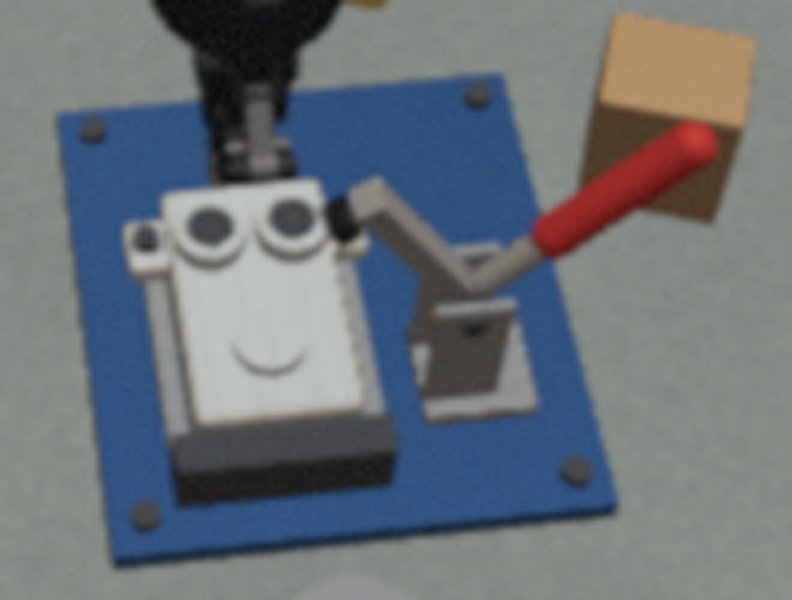

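The caliper is flush with the stop: its front edge at (270,415) meets the stop's top edge, and the push force rises with no motion. The clamp is still open, so I back off and rise.

Emit:
{"name": "move_arm", "arguments": {"steps": [0,0,0,-0.008,0,0,-1,0,0,0,-0.02,-0.001,0,-1,0,0,0,-0.035,-0.001,0,-1,0,0,0,-0.035,-0.001,0.02,-1,0,0,0,-0.035,-0.001,0.06,-1,0,0,0,-0.035,-0.001,0.1,-1,0,0,0,-0.035,-0.001,0.145,-1,0,0,0,-0.035,-0.001,0.185,-1,0,0,0,-0.035,-0.001,0.215,-1,0,0,0,-0.035,-0.001,0.215,-1]}}

```text
clock: 7.25
position: [0.5161, -0.0433, 0.2663]
ee_rot: [0.006, 0.691, 0.722, 0.004]
contact_force: [0.4, 0.6, 0.4]
width: 0.0001
gripper_force: 0.0
```

Emit:
{"name": "move_arm", "arguments": {"steps": [0,0,0,0.02,0.035,0,-1,0,0,0,0.04,0.075,0,-1,0,0,0,0.06,0.11,0,-1,0,0,0,0.08,0.145,0,-1,0,0,0,0.1,0.18,0,-1,0,0,0,0.11,0.195,0,-1,0,0,0,0.115,0.203,0,-1,0,0,0,0.115,0.203,0,-1,0,0,0,0.115,0.203,0,-1,0,0,0,0.115,0.203,0,-1]}}

```text
clock: 8.25
position: [0.6266, 0.1593, 0.2605]
ee_rot: [0.0, 0.692, 0.722, -0.0]
contact_force: [-0.3, 0.1, -0.7]
width: 0.0003
gripper_force: 0.0
```

Emit:
{"name": "move_arm", "arguments": {"steps": [0,0,0,0,0,-0.03,-1,0,0,0,0,0,-0.06,-1,0,0,0,0,0,-0.085,-1,0,0,0,0,0,-0.1,-1,0,0,0,0,0,-0.11,-1,0,0,0,0,0,-0.11,-1,0,0,0,0,0,-0.11,-1,0,0,0,0,0,-0.11,-1,0,0,0,0,0,-0.11,-1,0,0,0,0,0,-0.11,-1]}}

```text
clock: 9.25
position: [0.6274, 0.1606, 0.1511]
ee_rot: [0.0, 0.691, 0.723, 0.001]
contact_force: [-0.5, 0.5, 0.0]
width: -0.0001
gripper_force: 0.0
```

```bash
python3 - <<'E'
from h import *
d=snap('side','side4'); a=d['pixels'][60:280,165:405]; cv2.imwrite('pics/c6.png',cv2.resize(a,None,fx=2.7,fy=2.7,interpolation=cv2.INTER_CUBIC))
E
```

```text
(no output)
```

View pics/c6.png

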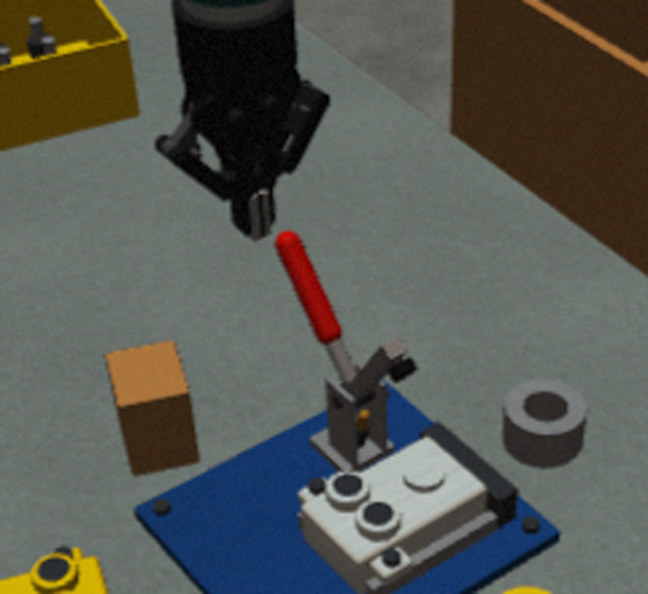

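The fingertips at (258,230) are beside the knob at (287,240), on its outer side. The clamp is open and the caliper is at the stop, so I push towards -y.

Emit:
{"name": "move_arm", "arguments": {"steps": [0,0,0,0,-0.01,0,-1,0,0,0,0.001,-0.02,0,-1,0,0,0,0.001,-0.03,0,-1,0,0,0,0.002,-0.04,0,-1,0,0,0,0.002,-0.048,0,-1,0,0,0,0.002,-0.056,0,-1,0,0,0,0.003,-0.064,0,-1,0,0,0,0.003,-0.072,0,-1,0,0,0,0.003,-0.08,0,-1,0,0,0,0.004,-0.088,0,-1]}}

```text
clock: 10.3
position: [0.6309, 0.071, 0.1499]
ee_rot: [0.0, 0.692, 0.722, -0.001]
contact_force: [0.4, -0.9, 0.3]
width: -0.0002
gripper_force: 0.0
```

```bash
python3 - <<'E'
from h import *
d=snap('side','side5'); a=d['pixels'][60:280,165:405]; cv2.imwrite('pics/c7.png',cv2.resize(a,None,fx=2.7,fy=2.7,interpolation=cv2.INTER_CUBIC))
E
```

```text
(no output)
```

View pics/c7.png

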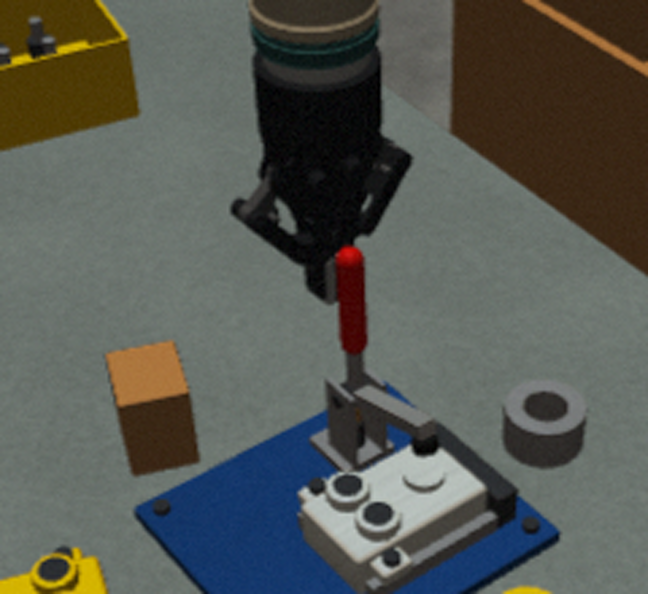

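The handle at (350,300) is past centre and the pad is coming down. I follow it slightly, then hold and retreat.

Emit:
{"name": "move_arm", "arguments": {"steps": [0,0,0,0,-0.008,0,-1,0,0,0,0.001,-0.015,0,-1,0,0,0,0.001,-0.015,0,-1,0,0,0,0.001,-0.015,0,-1,0,0,0,0,0.01,0,-1,0,0,0,0,0.05,0,-1,0,0,0,0,0.09,0,-1,0,0,0,0,0.09,0.04,-1,0,0,0,0,0.09,0.08,-1,0,0,0,0,0.09,0.1,-1]}}

```text
clock: 11.35
position: [0.6322, 0.1639, 0.2542]
ee_rot: [0.002, 0.691, 0.723, 0.002]
contact_force: [0.6, -0.1, 0.9]
width: 0.0
gripper_force: 0.0
```

Emit:
{"name": "move_arm", "arguments": {"steps": [0,0,0,0,0,0,-1,0,0,0,0,0,0,-1,0,0,0,0,0,0,-1,0,0,0,0,0,0,-1,0,0,0,0,0,0,-1,0,0,0,0,0,0,-1,0,0,0,0,0,0,-1,0,0,0,0,0,0,-1,0,0,0,0,0,0,-1,0,0,0,0,0,0,-1]}}

```text
clock: 12.35
position: [0.631, 0.1625, 0.2504]
ee_rot: [0.0, 0.691, 0.722, 0.0]
contact_force: [-1.6, 0.4, 0.2]
width: -0.0003
gripper_force: 0.0
```

```bash
python3 - <<'E'
from h import *
a=snap('side','side6')['pixels'][140:330,205:395]; b=snap('scene','scene6')['pixels'][200:390,255:465]
f=lambda x,w:cv2.resize(x,(w,400),interpolation=cv2.INTER_CUBIC)
cv2.imwrite('pics/c8.png',np.hstack([f(a,370),f(b,430)]))
E
```

```text
(no output)
```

View pics/c8.png

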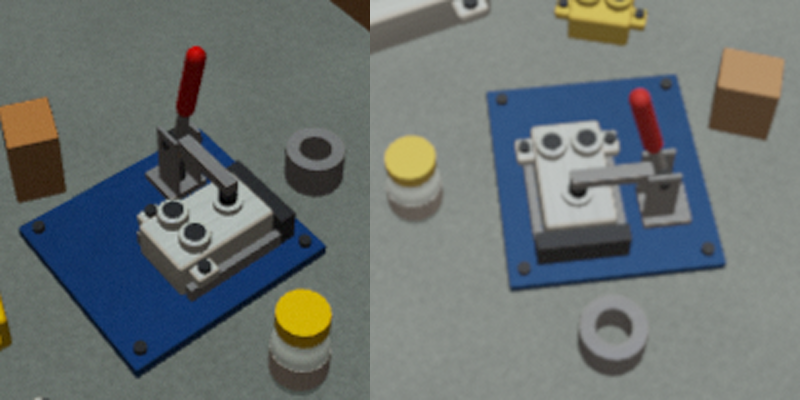

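The clamp is shut with its pad on the boss at (228,200) in the left view. The caliper is against the stop, the bystanders have not moved, and the arm is clear.

```bash
python3 -c "
from rig import manip; print(manip.sign_off())"
```

```text
the job is handed in; nothing more can be done
None
```

I pushed the caliper home against the stop and snapped the clamp shut with its pad on the boss; the last pictures show the jar, carton and ring in place and the arm clear, and I handed the job in at about 12.5 s (no verdict was returned).

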